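Pack the bar set into its foam tray

TASK

Pack the bar set back into its foam-lined tray: jigger, steel stopper, corkscrew and foil cutter, each fully down in the cutout of its own shape, the jigger standing upright and the steel stopper pressed bulb-down past the springy lips until it sits on the bottom. Leave the black stopper and the salt shaker standing where they are, and let go of everything at the end.

Things in the scene. Friction and masses are not known exactly. Their poses are not given: they have to be found in the camera images.
- jigger: polished steel double-cone bar measure standing on end, 43 mm across both rims, narrow waist, 78 mm tall. Closed to the grip like a 42 mm cylinder: take it across the top part. Origin: centre of its underside, z up along its axis. Belongs to the set.
- stopper_steel: silver steel bottle stopper standing on its bulb: round head 34 mm across from z = 0 to 23 mm, then a stem about 20 mm thick up to z = 60 mm; take it by the stem. Origin: centre of its underside (bulb), z up the stem. Belongs to the set.
- corkscrew: brown wooden waiter's corkscrew lying flat, folded (nothing moves), 110 x 36 x 14 mm. Origin: middle of underside; y along its length, z up. Handle x = -10 to 12 mm; worm out to x = -18 at y = -47 to -3, lever out to x = 14 at y = -52 to 12, so at y = 13 to 50 mm only the bare 22 mm handle is there to grip across x. Belongs to the set.
- foil_cutter: black horseshoe foil cutter lying flat, 45 (x) x 54 (y) x 15 mm high, open towards its -x. Origin: middle of its underside, z up. Can be gripped across y (54 mm) near x = 0. Belongs to the set.
- stopper_black: black bottle stopper, same shape and size as the steel one (34 mm head, 60 mm tall), standing on its bulb. Not part of the set: stays where it stands. Origin: centre of its underside.
- salt_shaker: salt shaker, clear glass with a grey metal cap, 44 mm across, 90 mm tall. Not part of the set: stays where it stands. Origin: centre of its underside.
- foam_jigger: Grey foam insert 84 (x) x 136 (y) x 36 mm, fixed, one of four set 2 x 2 at one yaw in a wooden tray (places change; 180 x 284 mm, rim level with the foam). Origin: centre of underside, below the pocket's centre. Teal-floored round pocket 54 mm across, bevelled mouth, floor at z = 10 mm (26 deep): the jigger stands in it.
- foam_stopper: Grey foam insert 84 (x) x 136 (y) x 36 mm, fixed, one of four set 2 x 2 at one yaw in a wooden tray (places change; 180 x 284 mm, rim level with the foam). Origin: centre of underside, below the pocket's centre. Pocket 62 x 46 mm, floor at z = 14; two springy lips at z = 29, 31 mm apart along x, hold up the 34 mm bulb until it is pressed down (3 to 8 N); near the floor they then grip it.
- foam_corkscrew: Grey foam insert 84 (x) x 136 (y) x 36 mm, fixed, one of four set 2 x 2 at one yaw in a wooden tray (places change; 180 x 284 mm, rim level with the foam). Origin: centre of underside, below the pocket's centre. Floor at z = 28 mm (8 deep): 124 (y) x 40 mm, its middle 76 mm widened to 74 in x for fingers; white bar on teal floor. Corkscrew lies along y, either way round.
- foam_cutter: Grey foam insert 84 (x) x 136 (y) x 36 mm, fixed, one of four set 2 x 2 at one yaw in a wooden tray (places change; 180 x 284 mm, rim level with the foam). Origin: centre of underside, below the pocket's centre. Floor at z = 27 mm (9 deep): 56 x 64 (y) mm, a 34 mm wide finger notch running on to y = +-59; white ring on teal floor. Foil cutter lies flat, 54 mm side along y, either way.
Mind the look-alikes: they are no part of the job. There is more than one size of the foil_cutter; the job needs the smaller.

How it is judged:
By the outcome, as a careful person would: the job done as asked, in the order asked, and still so for the second after the job is handed in, with the robot touching nothing.
It also fails if it takes over 106 s, if anything falls off the work surface, if the arm or the gripper's body presses on something with over 40 N, if the wrist force passes 120 N, or if a joint passes its speed limit or range.

ROBOT

A 6-joint arm with a two-finger parallel gripper is mounted at the origin on a cart in front of the work surface, level with it; the furniture and walls round the work are solid. World frame = base frame: x ahead of the robot, y to its left, z up, the work surface at z = 0. Lengths are in mm, angles in rad, forces in N, time in s.
With the tool pointing down it reaches from about 275 to 825 mm from the base axis. Payload 4.9 kg.
Tool frame: the origin (TCP) lies at the very end of the fingers, on their centre line; the grasp point (between the pads) lies 19 mm behind it; z points along the fingers, y is the line along which they close (so a half turn about z gives the same grasp; the last joint's range is limited). The gripper opens to 85 mm and grips with 20 to 120 N. Pads are 22 mm wide; open, the fingers measure 114 mm over their backs; the gripper's body (76 mm by 85 mm) begins 54 mm behind the grasp point. The pads swing forward as they close: fully open they stand 13 mm farther back than shut.
Start: joints at [-1.472, 0.326, -0.193, 1.052, 0, 1.437], TCP at [126.897, -535.178, 231.281] pointing down, gripper open.
Joint ranges: [-2.65, 2.65], [-0.97, 1.79], [-1.3, 1.35], [-1.93, 2.1], [-1.47, 1.37], [-3.14, 3.14]. Speed limits (rad/s): [2.57, 2.57, 3.14, 3.14, 3.14, 3.14].

INTERFACE

Orientations are given as [roll, pitch, yaw] about the fixed x, y, z axes, in that order (R = Rz(yaw) Ry(pitch) Rx(roll)).
In Python, from bench import bot, solve_ik, imaging gives the robot as it stands. Calls block until the motion is done:
- bot.move_ptp(position, orientation): joint-space move of the TCP to a pose.
- bot.movel(position, rot=None, max_speed=150, threshold=None): straight line of the TCP; rot=None keeps the orientation; max_speed is the mean speed in mm/s. With threshold (N) it stops when the force on the tool has changed by that much, and returns True; else False.
- bot.move_j(angles): joint-space move.
- bot.grip(opening, effort=None): opening from 0.0 (shut) to 1.0 (fully open); effort is the grip in N (None keeps the last); returns when the fingers have stopped.
- bot.dwell(seconds).
- solve_ik(position, orientation): joint angles nearest the present ones, or None.
- bot.get_state(): the state.
- imaging.capture(name): name is "scene" or "top" or "wrist"; returns the picture (400x640x3 uint8, blue, green, red); there is no depth.
- imaging.camera_model(name): a dict with "K" (3x3 intrinsics, pixels), "position" and "rotation" of the camera in the world. Camera axes: x right, y up, looking along -z (the intrinsics and any distortion apply to the point x, -y, -z); pixel columns grow to the right and rows downward; lengths in mm; the calibration is good to about 2 mm. A picture is of the moment at which its call begins: read the wrist's pose just before it. camera_model takes no time and is no camera call; for the wrist camera it gives the pose at the moment of the call.
A pose or a line that the arm cannot do raises bot.IKError and nothing moves.
- bot.sign_off(): hands the job in; it is judged then, once.
The state is a dict: "t": time; "qpos": joint angles; "joint_velocities": joint speeds; "effort": joint torques, N m; "tcp_pos": TCP position; "orientation": TCP orientation; "contact_force": force on the tool from outside, world axes, zero at the start; "wrist_torque": the same for the moment, N m; "opening": opening from 0.0 (shut) to 1.0 (fully open); "gripper_force": force on a finger pad.
Only numpy, scipy, OpenCV 4.12 (cv2) and the standard library are available. Lean on these libraries where they do the work, as an engineer would, in place of code of your own. Each camera call takes 0.05 s, during which the arm holds its last target. There are 200 camera calls.

## Working session

There is one attempt and no reset: what is moved stays moved. The work goes in short steps, each a Python script; the robot and the scene stay as the last script left them, time stands still between calls to the robot, and variables do not carry over. Pictures are saved under pics/ and viewed, at most 14 in all, crops included, and the job is handed in when it is done.

```bash
mkdir -p pics; ls; python3 - <<'E'
from bench import bot, solve_ik, imaging
import cv2
for n in ("top","scene"):
    cv2.imwrite(f"pics/{n}0.png",imaging.capture(n))
    m=imaging.camera_model(n); print(n,{k:(v.tolist() if hasattr(v,'tolist') else v) for k,v in m.items()})
s=bot.get_state();print(s)
E
```

```text
pics
top {'K': [[491.64124294724314, 0.0, 312.3574647749937], [0.0, 491.64124294724314, 196.22524501457036], [0.0, 0.0, 1.0]], 'position': [266.20328924592485, -76.82942017211354, 1619.94982829793], 'rotation': [0.13057380372608574, 0.005793032600000414, -1.5818229534975519]}
scene {'K': [[361.19239802013254, 0.0, 324.24590004746597], [0.0, 361.19239802013254, 199.09054263619973], [0.0, 0.0, 1.0]], 'position': [-30.990175388945413, 619.279531476024, 891.7175693383846], 'rotation': [0.786663156076618, 0.004158901678967375, -2.541089332565294]}
{'t': 0.1, 'qpos': array([-1.47219465e+00,  3.26848661e-01, -1.93493436e-01,  1.05199732e+00,
        1.98671283e-05,  1.43661307e+00]), 'joint_velocities': array([-0.00092455, -0.00194171,  0.00277273,  0.0002821 , -0.00185278,
       -0.00010369]), 'effort': array([ 2.37090098e-03, -4.44238257e+01,  2.63039482e+01,  7.83218478e-03,
       -9.71505074e-05, -9.08375966e-06]), 'tcp_pos': array([ 126.85263367, -534.63420635,  230.58800206]), 'orientation': array([-3.14006609e+00, -2.26124271e-04,  2.32784746e-01]), 'contact_force': array([ 0.1042417 , -0.38574282, -0.14262728]), 'wrist_torque': array([-0.03374979,  0.01957127, -0.00733179]), 'gripper_force': 0.0, 'opening': 0.9988087469046818}
```

View pics/top0.png

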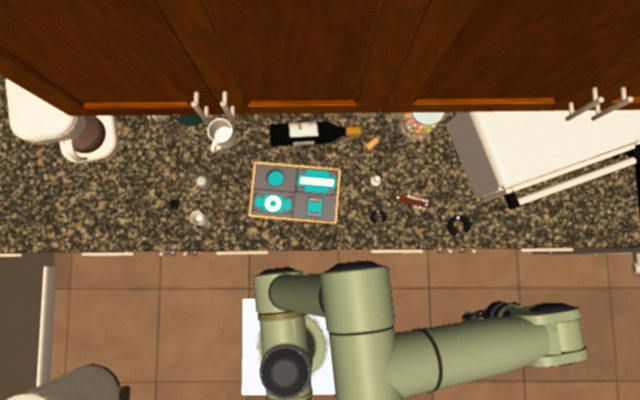

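View pics/scene0.png

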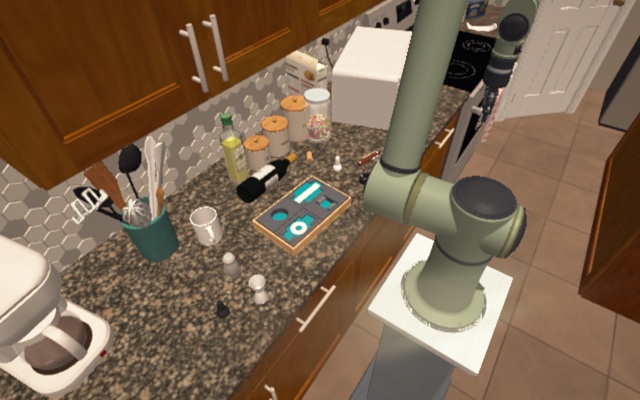

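The top view shows the tray centred near (295,192). The jigger is at (198,217), the salt shaker at (202,182) and the black stopper at (174,203). The steel stopper is at (376,180) and the corkscrew at (412,200). The two cutters are at (378,216) and (458,225), the latter larger. Pockets: round (276,178), corkscrew (317,181), cutter (273,203) and stopper (315,207).

```bash
cat > h.py <<'E'
from bench import bot, solve_ik, imaging
import cv2, numpy as np
from scipy.spatial.transform import Rotation as Ro
def Rm(r): return Ro.from_euler('xyz',r).as_matrix()
def cast(m,px,z):
    "pixels (n,2) -> world points on plane z"
    px=np.atleast_2d(np.asarray(px,float)); K=np.asarray(m["K"])
    d=np.c_[(px[:,0]-K[0,2])/K[0,0],-(px[:,1]-K[1,2])/K[1,1],-np.ones(len(px))]@Rm(m["rotation"]).T
    p=np.asarray(m["position"]); return p+d*((z-p[2])/d[:,2])[:,None]
def proj(m,P):
    q=(np.atleast_2d(P)-m["position"])@Rm(m["rotation"]); K=np.asarray(m["K"])
    return np.c_[K[0,2]-K[0,0]*q[:,0]/q[:,2],K[1,2]+K[1,1]*q[:,1]/q[:,2]]
def snap(fn,n="wrist"):
    m=imaging.camera_model(n); im=imaging.capture(n); cv2.imwrite(f"pics/{fn}.png",im)
    np.save(f"pics/{fn}.npy",m,allow_pickle=True); return m,im
def load(fn): return np.load(f"pics/{fn}.npy",allow_pickle=True).item(), cv2.imread(f"pics/{fn}.png")
def down(yaw): return [np.pi,0,yaw]
E
python3 - <<'E'
from h import *
m=imaging.camera_model("top")
for n,p,z in [("tray",(295,192),36),("jig",(198,217),78),("salt",(202,182),90),("blk",(174,203),60),("steel",(376,180),60),("cork",(412,200),14),("cutS",(378,216),15),("cutL",(458,225),15),("pJ",(276,178),10),("pC",(317,181),28),("pF",(273,203),27),("pS",(315,207),14)]:
    print(n,cast(m,p,z)[0].round())
w=imaging.camera_model("wrist"); s=bot.get_state()
R=Rm(s["orientation"]); print(w["K"].tolist(), (R.T@(np.array(w["position"])-s["tcp_pos"])).round(1)); print((R.T@Rm(w["rotation"])).round(2))
for p in [(420,120,330),(420,-180,330),(400,-250,330),(400,330,330),(400,60,330)]:
  print(p,[ (y,solve_ik(p,down(y)) is not None) for y in (0,np.pi/2,-np.pi/2)])
E
```

```text
tray [489. -14.  36.]
jig [407. 291.  78.]
salt [517. 277.  90.]
blk [455. 373.  60.]
steel [ 521. -275.   60.]
cork [ 461. -397.   14.]
cutS [ 409. -284.   15.]
cutL [ 377. -544.   15.]
pJ [540.  50.  10.]
pC [526. -86.  28.]
pF [455.  59.  27.]
pS [441. -78.  14.]
[[335.9678441504285, 0.0, 325.7017349880521], [0.0, 335.9678441504285, 202.5264330261188], [0.0, 0.0, 1.0]] [ 7.11e+01 -1.00e-01 -1.42e+02]
[[-0.    0.96  0.28]
 [ 1.    0.   -0.  ]
 [-0.    0.28 -0.96]]
(420, 120, 330) [(0, True), (1.5707963267948966, True), (-1.5707963267948966, True)]
(420, -180, 330) [(0, True), (1.5707963267948966, True), (-1.5707963267948966, True)]
(400, -250, 330) [(0, True), (1.5707963267948966, True), (-1.5707963267948966, True)]
(400, 330, 330) [(0, True), (1.5707963267948966, True), (-1.5707963267948966, True)]
(400, 60, 330) [(0, True), (1.5707963267948966, True), (-1.5707963267948966, True)]
```

```bash
python3 - <<'E'
from h import *
bot.move_ptp([470,-290,230],down(0)); bot.dwell(0.2); snap("R1")
bot.move_ptp([480,100,230],down(0)); bot.dwell(0.2); snap("L1")
print(bot.get_state()["t"], bot.get_state()["tcp_pos"])
E
```

```text
6.7167 [480.02201346  99.96779225 230.00892772]
```

View pics/R1.png

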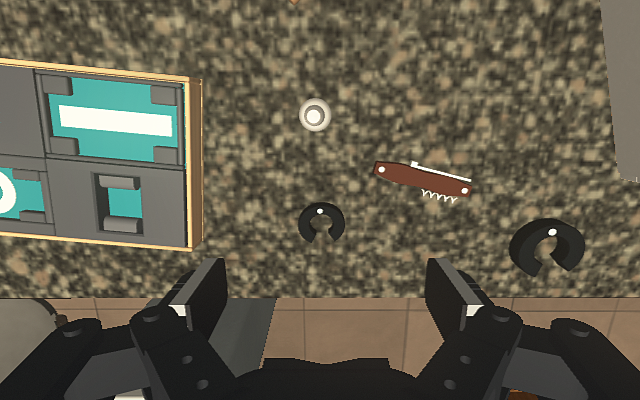

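View pics/L1.png

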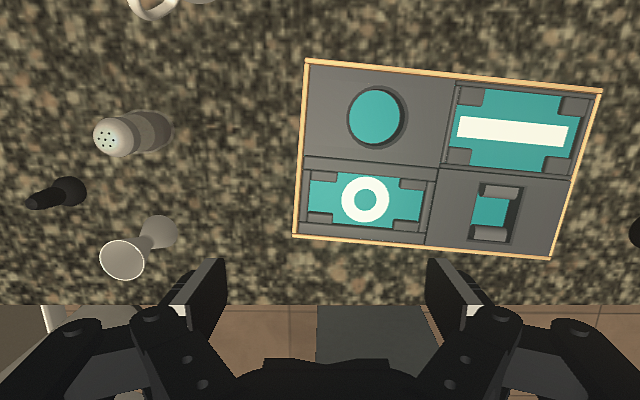

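R1 shows the steel stopper top at (314,115). The corkscrew is at (425,178) with its bare end to the left and worm below right. The smaller cutter is at (321,222), opening downward, and the larger one is at (547,248). L1 shows the tray with round pocket (375,116), bar (512,131), ring (365,200) and stopper pocket (490,210), plus the jigger rim (122,260). The shaker at (115,137) and the black stopper at (55,190) also appear.

```bash
cat > meas.py <<'E'
from h import *
def comps(mask,roi,amin=60):
    x0,y0,x1,y1=roi; k=np.zeros_like(mask); k[y0:y1,x0:x1]=mask[y0:y1,x0:x1]
    cs=[c for c in cv2.findContours(k,cv2.RETR_EXTERNAL,cv2.CHAIN_APPROX_NONE)[0] if cv2.contourArea(c)>amin]
    return sorted(cs,key=cv2.contourArea,reverse=True)
def rect(m,c,z):
    P=cast(m,c.reshape(-1,2)+0.,z)[:,:2].astype(np.float32)
    (cx,cy),(w,h),a=cv2.minAreaRect(P)
    if w<h: a+=90; w,h=h,w
    return np.array([cx,cy]),w,h,(a+90)%180-90  # long-axis angle deg from world x
E
python3 - <<'E'
from meas import *
m,im=load("L1"); hsv=cv2.cvtColor(im,cv2.COLOR_BGR2HSV)
wood=cv2.inRange(hsv,(10,70,150),(25,255,255)); wood=cv2.morphologyEx(wood,cv2.MORPH_CLOSE,np.ones((5,5)))
c=comps(wood,(285,45,610,270))[0]; print("tray",rect(m,c,36), cv2.boundingRect(c))
ap=cv2.approxPolyDP(cv2.convexHull(c),8,True).reshape(-1,2);P=cast(m,ap,36)[:,:2];print(ap.tolist(),P.round(1).tolist(),P.mean(0))
teal=cv2.inRange(hsv,(78,80,60),(95,255,255))
for c in comps(teal,(285,45,610,270)): print("teal",cv2.boundingRect(c),cv2.contourArea(c),"z10",[np.round(v,1) for v in rect(m,c,10)])
wh=cv2.inRange(hsv,(0,0,200),(60,40,255))
for c in comps(wh,(300,80,600,240)): print("white",cv2.boundingRect(c),[np.round(v,1) for v in rect(m,c,28)])
g=cv2.inRange(hsv,(0,0,150),(179,45,255))
for c in comps(g,(90,230,150,285)): print("jig",cv2.boundingRect(c),[np.round(v,1) for v in rect(m,c,78)])
m,im=load("R1"); hsv=cv2.cvtColor(im,cv2.COLOR_BGR2HSV)
br=cv2.inRange(hsv,(0,90,50),(12,255,200))
for c in comps(br,(365,150,480,210)): print("cork",cv2.boundingRect(c),[np.round(v,1) for v in rect(m,c,14)])
bk=cv2.inRange(im,(0,0,0),(58,58,58))
bk=cv2.morphologyEx(bk,cv2.MORPH_OPEN,np.ones((5,5)))
for r in ((290,190,355,255),(500,205,595,290)):
    for c in comps(bk,r,300): print("cut",cv2.boundingRect(c),[np.round(v,1) for v in rect(m,c,8)])
print("steel top",cast(m,(314,117),60)[0],"head",cast(m,(314.5,114.5),12)[0], cast(m,(298,115),12)[0]-cast(m,(331,115),12)[0])
big=cv2.resize(np.hstack([im[70:270,270:490]]),None,fx=3,fy=3,interpolation=cv2.INTER_CUBIC); cv2.imwrite("pics/cropR.png",big)
E
```

```text
tray (array([490.8494873 , -10.67340088]), 296.2522277832031, 190.6536407470703, 84.40910339355469) (286, 57, 317, 204)
[[305, 58], [602, 88], [550, 260], [286, 235]] [[592.8, 119.0], [566.3, -162.0], [387.6, -145.9], [417.3, 142.5]] [491.0037238  -11.59028518]
teal (449, 89, 132, 84) 7625.0 z10 [array([524.2, -98.6]), np.float64(131.2), np.float64(79.6), np.float64(84.3)]
teal (308, 172, 116, 56) 4543.0 z10 [array([448.4,  56. ]), np.float64(126.7), np.float64(58.9), np.float64(84.4)]
teal (349, 90, 51, 53) 2048.5 z10 [array([539.4,  49.4]), np.float64(52.6), np.float64(52.4), np.float64(-0.0)]
teal (470, 192, 40, 35) 869.5 z10 [array([437.3, -85.6]), np.float64(38.0), np.float64(37.7), np.float64(-5.6)]
white (457, 116, 111, 31) [array([525.6, -87.1]), np.float64(109.4), np.float64(20.1), np.float64(84.5)]
white (342, 177, 47, 45) [array([454.5,  58.2]), np.float64(49.1), np.float64(48.6), np.float64(90.0)]
jig (99, 240, 33, 40) [array([409.7, 302. ]), np.float64(42.2), np.float64(29.7), np.float64(-10.7)]
cork (373, 161, 99, 36) [array([ 463.1, -396. ]), np.float64(110.7), np.float64(21.5), np.float64(75.4)]
cut (298, 202, 47, 39) [array([ 413., -285.]), np.float64(53.2), np.float64(45.4), np.float64(-85.2)]
cut (509, 218, 76, 58) [array([ 381.3, -549.4]), np.float64(86.9), np.float64(72.1), np.float64(-79.3)]
steel top [ 530.13217367 -280.41842289   60.        ] head [ 531.04167663 -279.37150727   12.        ] [ 0.07236289 34.22897138  0.        ]
```

View pics/cropR.png

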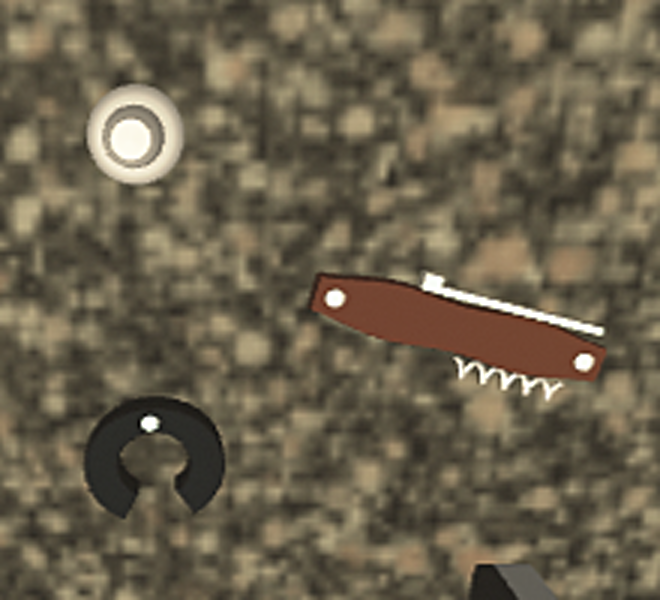

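The crop confirms the corkscrew's bare handle is on the left (world +y), and the smaller cutter opens toward -x. The sizes match what was given (110.7x21.5, 53x45, head 34.2), and the pocket spacing is 137 x 85. Next is the jigger.

```bash
cat >> h.py <<'E'
TY=np.radians(-5.6)
POCK=dict(jig=(539.4,49.6),cork=(525.6,-87.1),cut=(454.5,58.2),stop=(440.9,-78.0))
def st(tag=""):
    s=bot.get_state(); print(tag,"t%.1f"%s["t"],s["tcp_pos"].round(1),"open %.3f gf %.1f"%(s["opening"],s["gripper_force"]),"F",s["contact_force"].round(1)); return s
E
python3 - <<'E'
from h import *
m,im=load("L1"); J=cast(m,(122,260.5),78)[0]; d=cast(m,[(99,260),(145,260),(122,240),(122,281)],78)
print(J, np.linalg.norm(d[0]-d[1]),np.linalg.norm(d[2]-d[3]),"base",cast(m,(159,232),0)[0])
j=J[:2]
bot.move_ptp([*j,140],down(0)); bot.movel([*j,44]); st("at")
bot.grip(0.2,40); s=st("grip")
bot.movel([*j,135]); st("lift"); snap("J1")
p=POCK["jig"]
bot.move_ptp([*p,135],down(TY)); st("over"); bot.movel([*p,75]); st("pre")
hit=bot.movel([*p,54.5],max_speed=60,threshold=8); st(f"down {hit}")
E
```

```text
[407.92589067 295.36236809  78.        ] 44.07689675455744 43.72798789273748 base [406.86255258 297.15224105   0.        ]
at t8.4 [408.9 295.2  44.7] open 0.996 gf 0.0 F [-0.1  1.1 -0.1]
grip t8.9 [408.4 295.8  44.8] open 0.482 gf 40.1 F [-1.1 -0.2  5.4]
lift t9.7 [407.3 295.1 134.2] open 0.481 gf 40.5 F [ 0.1 -0.2 -0.9]
over t10.8 [538.6  50.5 134.5] open 0.489 gf 40.5 F [-0.1  0.6 -1.7]
pre t11.3 [539.3  50.5  75.3] open 0.488 gf 40.6 F [ 0.5  0.5 -0.4]
down True t11.7 [541.1  49.9  59. ] open 0.485 gf 41.7 F [1.4 0.3 1.2]
```

```bash
python3 - <<'E'
from h import *
bot.dwell(0.3); st("rest"); snap("J2")
print(bot.movel([*POCK["jig"],54.0],max_speed=40,threshold=12)); bot.dwell(0.2); st("down"); snap("J3")
import cv2
cv2.imwrite("pics/J3v.png",np.hstack([cv2.imread("pics/J1.png"),cv2.imread("pics/J3.png")])[:, :][::1].copy()[:, :] if 0 else np.vstack([cv2.imread("pics/J1.png")[60:340],cv2.imread("pics/J3.png")[60:340]]))
E
```

```text
rest t12.0 [540.9  49.9  59. ] open 0.485 gf 41.6 F [2.  0.6 1.4]
True
down t12.4 [541.6  49.8  58.1] open 0.490 gf 43.0 F [-0.8  0.5  5.4]
```

View pics/J3v.png

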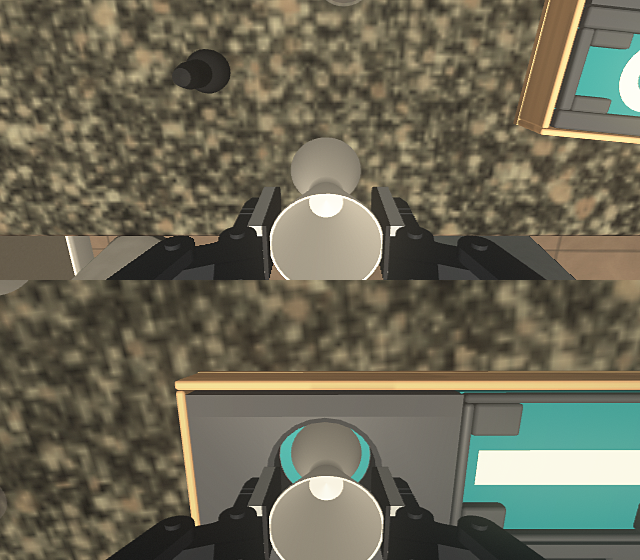

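J1 and J3 show the jigger held upright and central. In J3 its base is inside the pocket, with teal crescents on both sides (pic ~(288,455) and (365,455)) and no teal on the far side. I'll measure the offset numerically.

```bash
python3 - <<'E'
from meas import *
m,im=load("J3"); hsv=cv2.cvtColor(im,cv2.COLOR_BGR2HSV)
teal=cv2.inRange(hsv,(78,80,60),(95,255,255))
for c in comps(teal,(260,190,400,330),10):
    P=cast(m,c.reshape(-1,2)+0.,10)[:,:2]; print(cv2.boundingRect(c),P.min(0).round(1),P.max(0).round(1)); 
    L=c.reshape(-1,2)
    for r in range(L[:,1].min(),L[:,1].max()+1,5): 
        q=L[L[:,1]==r,0]; print(r,q.min(),q.max(),end='; ')
    print()
print("base",cast(m,[(291,232),(361,232),(326,202)],13).round(1).tolist())
cv2.imwrite("pics/J3c.png",cv2.resize(im[180:320,240:420],None,fx=4,fy=4))
E
```

```text
(280, 206, 24, 57) [521.4  61.9] [556.9  78.1]
206 303 303; 211 295 299; 216 288 295; 221 284 292; 226 281 291; 231 280 290; 236 280 290; 241 281 291; 246 282 293; 251 284 296; 256 287 300; 261 291 295; 
(351, 209, 19, 53) [518.2  24.1] [552.3  36.2]
209 351 351; 214 356 358; 219 359 363; 224 361 367; 229 361 368; 234 362 369; 239 361 368; 244 359 367; 249 357 365; 254 353 363; 259 354 360; 
base [[542.4, 70.6, 13.0], [538.4, 29.1, 13.0], [558.8, 48.1, 13.0]]
```

View pics/J3c.png

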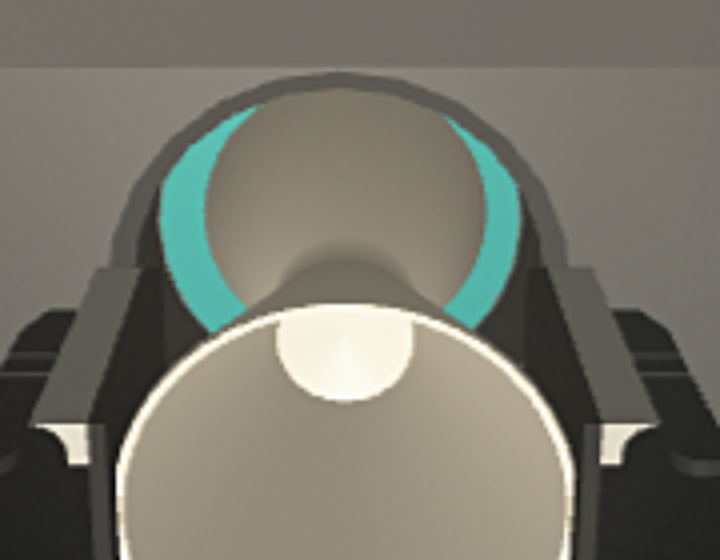

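```bash
python3 - <<'E'
from meas import *
bot.grip(0.75); st("rel"); p=POCK["jig"]
s=bot.get_state()["tcp_pos"]
bot.movel([s[0],s[1],170]); bot.dwell(0.2); m,im=snap("J4"); st("up")
cv2.imwrite("pics/J4c.png",cv2.resize(im[120:400,160:480],None,fx=2,fy=2))
E
```

```text
rel t12.8 [541.8  49.8  57.5] open 0.746 gf 0.0 F [-0.4 -0.1  0.9]
up t14.0 [541.2  49.8 169.1] open 0.746 gf 0.0 F [-0.4  0.4  0.5]
```

View pics/J4c.png

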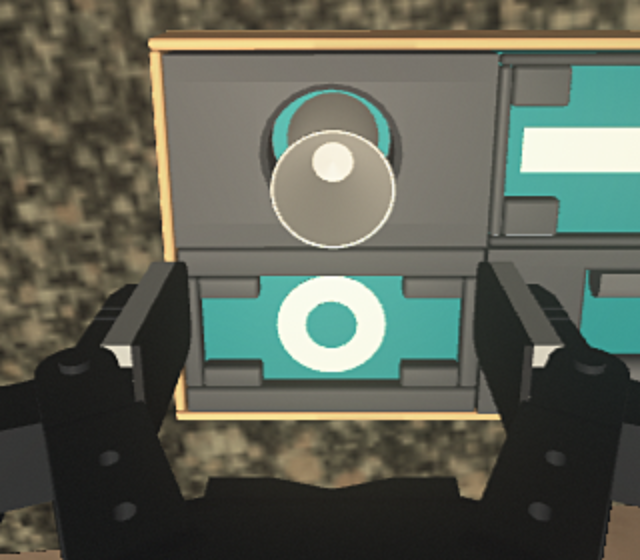

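J4 shows the jigger standing upright and released in the round pocket (crop (333,130-190)), with teal visible all round its base. Next, the steel stopper.

```bash
python3 - <<'E'
from meas import *
j=np.array([530.6,-280.0])
bot.move_ptp([*j,120],down(TY)); bot.movel([*j,29]); st("at")
bot.grip(0.0,80); s=st("grip"); z0=s["tcp_pos"][2]
bot.movel([*j,120]); bot.dwell(.1); st("lift"); snap("S1")
p=POCK["stop"]
bot.move_ptp([*p,120],down(TY)); bot.movel([*p,z0+40]); bot.dwell(.1); st("pre"); snap("S2")
print(bot.movel([*p,z0+30],max_speed=40,threshold=8)); st("down")
E
```

```text
at t19.4 [ 531.1 -280.3   29.6] open 0.754 gf 0.0 F [-0.4 -0.1  0.9]
grip t19.9 [ 531.3 -280.6   30.2] open 0.173 gf 78.1 F [-0.1 -0.2  5.9]
lift t20.8 [ 529.7 -279.3  118.5] open 0.174 gf 78.2 F [-0.5 -0.2 -1.4]
pre t22.3 [442.  -78.8  71. ] open 0.176 gf 78.2 F [-0.3  0.3 -0.3]
False
down t22.8 [441.6 -78.2  60.2] open 0.171 gf 78.2 F [ 2.2 -0.1 -2.9]
```

```bash
python3 - <<'E'
from meas import *
p=POCK["stop"]; z0=30.2
snap("S3")
print(bot.movel([*p,z0+12],max_speed=40,threshold=25)); st("down"); bot.dwell(.2); st(); m,im=snap("S4")
cv2.imwrite("pics/S34.png",np.hstack([load("S3")[1][100:400,180:480],im[100:400,180:480]]))
E
```

```text
True
down t23.2 [441.8 -78.1  49.1] open 0.178 gf 80.0 F [-1.2  1.3  9.9]
 t23.4 [441.7 -78.1  49.2] open 0.172 gf 80.0 F [-1.8  0.4  9.5]
```

View pics/S34.png

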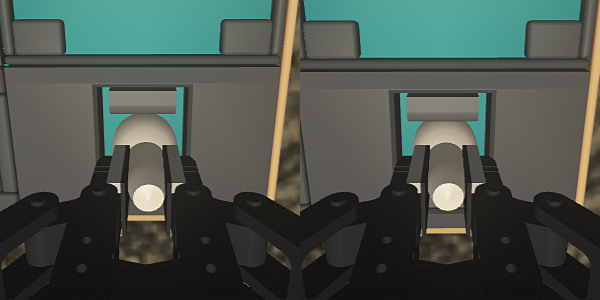

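S3 and S4 show the bulb centred between the lips and descending, while the stem stays gripped. I'll press further.

```bash
python3 - <<'E'
from meas import *
p=POCK["stop"]
for z in (45,42,39):
    h=bot.movel([*p,z],max_speed=30,threshold=30); bot.dwell(.1); s=st(f"{z} {h}")
    if s["contact_force"][2]>25: break
E
```

```text
45 True t23.7 [442.1 -78.1  49.1] open 0.172 gf 80.5 F [-3.6  1.2 14.3]
42 True t24.1 [442.  -78.1  49.1] open 0.173 gf 80.4 F [-3.8  0.9 12.7]
39 True t24.4 [441.9 -78.1  49.1] open 0.176 gf 80.2 F [-3.1  0.5 10.6]
```

```bash
python3 - <<'E'
from meas import *
for f in ("S1","S2","S3","S4"):
    m,im=load(f); g=cv2.inRange(cv2.cvtColor(im,cv2.COLOR_BGR2HSV),(0,0,190),(179,60,255))
    for c in comps(g,(300,270,360,340),150): (x,y),r=cv2.minEnclosingCircle(c); print(f,round(x,1),round(y,1),round(r,1))
# predicted row for height h above TCP on tool axis
K=np.array(m["K"]); R=np.array([[0,.9586,.2848],[1,0,0],[0,.2848,-.9586]])
for h in (20,23,25,27,30,33):
    q=R.T@(np.array([0,0,-h])-np.array([71.1,0,-142])); print(h,(K[1,2]+K[1,1]*q[1]/q[2]).round(1), (10*K[0,0]/-q[2]).round(1))
E
```

```text
S1 327.2 295.5 16.2
S2 328.0 296.5 15.4
S3 328.0 297.0 15.3
S4 327.9 296.5 15.3
20 284.3 24.5
23 288.2 25.0
25 290.9 25.4
27 293.7 25.7
30 298.0 26.3
33 302.5 26.9
```

The stem-top row puts the top 29 mm above the TCP, so nothing slipped. Both the jigger and the stopper bottomed out hard about 4 mm above nominal, which means the inserts stand on a tray floor about 4 mm thick. The stopper is therefore seated. I'll release it and fetch the corkscrew.

```bash
python3 - <<'E'
from meas import *
p=POCK["stop"]
bot.grip(0.5); st("rel"); bot.movel([*p,160]); bot.dwell(.2); snap("S5")
a=np.radians(75.4); c=np.array([463.1,-396.0])+25*np.array([np.cos(a),np.sin(a)])
bot.move_ptp([*c,100],down(a)); bot.dwell(.1); snap("C0")
bot.grip(0.65); bot.movel([*c,5]); st("at")
bot.grip(0.0,60); st("grip"); bot.movel([*c,110]); bot.dwell(.2); st("lift"); m,im=snap("C1")
cv2.imwrite("pics/C1c.png",np.hstack([load("S5")[1][:,130:530],im[:,130:530]]))
E
```

```text
rel t24.7 [443.1 -78.3  48.9] open 0.500 gf 0.0 F [ 0.6  0.1 -0.5]
at t28.7 [ 469.8 -372.3    5.6] open 0.654 gf 0.0 F [ 0.3 -0.3  0.7]
grip t29.2 [ 470.  -372.5    6.4] open 0.220 gf 58.6 F [-0.8  0.3  5.8]
lift t30.2 [ 468.8 -371.2  108.8] open 0.219 gf 58.7 F [-0.4 -0.2 -0.3]
```

View pics/C1c.png

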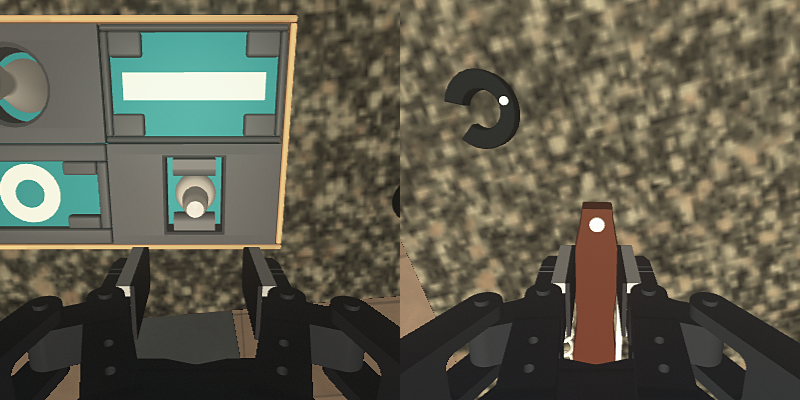

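S5 shows the steel stopper sitting between the lips (crop (195,195)). C1 shows the corkscrew gripped straight by its bare end (crop (597,225)). I'll re-measure the bar from S5 and place it.

```bash
python3 - <<'E'
from meas import *
m,im=load("S5"); hsv=cv2.cvtColor(im,cv2.COLOR_BGR2HSV)
wh=cv2.inRange(hsv,(0,0,200),(60,40,255))
for z in (28,32):
  for c in comps(wh,(130,60,415,230)): print(z,cv2.boundingRect(c),[np.round(v,1) for v in rect(m,c,z)])
for z in (36,40):
  a=cast(m,[(424,17),(408,248)],z); print(z,np.linalg.norm(a[0]-a[1])) # tray short side 180
m1,_=load("L1")
for z in (36,40): P=cast(m1,[(306,59),(602,90),(550,259),(293,236)],z); print(z,[round(float(np.linalg.norm(P[i]-P[(i+1)%4])),1) for i in range(4)])
E
```

```text
28 (252, 72, 144, 28) [array([526.6, -84.5]), np.float64(109.7), np.float64(19.7), np.float64(84.4)]
28 (130, 164, 60, 58) [array([455.,  61.]), np.float64(49.7), np.float64(49.3), np.float64(84.4)]
28 (317, 202, 16, 15) [array([427.7, -75.5]), np.float64(12.8), np.float64(12.4), np.float64(84.4)]
32 (252, 72, 144, 28) [array([526.4, -84.5]), np.float64(108.1), np.float64(19.4), np.float64(84.4)]
32 (130, 164, 60, 58) [array([455.8,  58.9]), np.float64(49.0), np.float64(48.6), np.float64(84.4)]
32 (317, 202, 16, 15) [array([428.9, -75.6]), np.float64(12.6), np.float64(12.3), np.float64(84.4)]
36 177.428170961755
40 174.7578901734728
36 [281.9, 176.5, 282.0, 176.6]
40 [278.6, 174.4, 278.7, 174.5]
```

```bash
python3 - <<'E'
from meas import *
a=np.radians(84.4); y=np.array([np.cos(a),np.sin(a)]); x=np.array([np.sin(a),-np.cos(a)])
g=np.array([526.4,-84.5])+25*y+1*x
bot.move_ptp([*g,110],down(a)); bot.movel([*g,50]); bot.dwell(.1); st("pre"); snap("C2")
# true tool point error correction
e=g-bot.get_state()["tcp_pos"][:2]; g2=g+e
h=bot.movel([*g2,36],max_speed=30,threshold=6); bot.dwell(.2); st(f"down {h}"); m,im=snap("C3")
cv2.imwrite("pics/C3c.png",np.hstack([load("C2")[1][:,130:530],im[:,130:530]]))
E
```

```text
pre t32.1 [530.9 -60.4  51. ] open 0.216 gf 58.7 F [-0.4 -0.7 -1.5]
down True t32.8 [529.4 -59.3  39.3] open 0.223 gf 59.6 F [-1.6  0.2  5.8]
```

View pics/C3c.png

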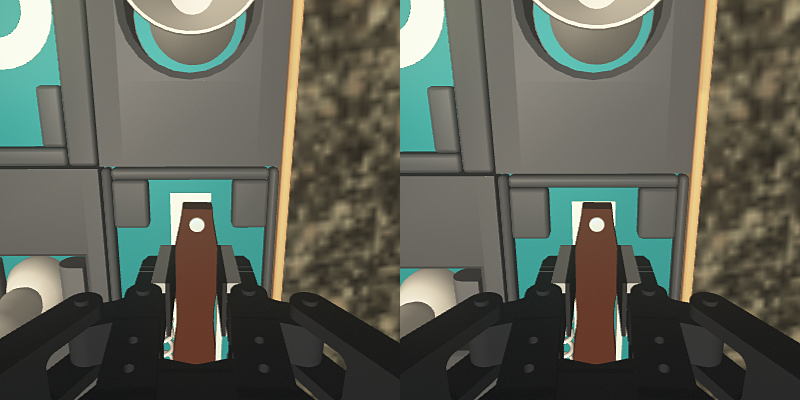

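C2 and C3 show the corkscrew over and then in its pocket, on the white bar (centre 597 against the bar's 594) and at floor height. I'll release it and then do the cutter.

```bash
python3 - <<'E'
from meas import *
s=bot.get_state()["tcp_pos"]
bot.grip(0.45); st("rel"); bot.movel([s[0],s[1],130]); 
yaw=np.radians(5); c=np.array([413.,-285.])
bot.move_ptp([c[0],c[1],130],down(yaw)); bot.grip(1.0); bot.dwell(.1)
m,im=snap("F0"); bk=cv2.morphologyEx(cv2.inRange(im,(0,0,0),(58,58,58)),cv2.MORPH_OPEN,np.ones((5,5)))
px=proj(m,[*c,8])[0].round().astype(int); print(px)
for k in comps(bk,(px[0]-70,max(px[1]-70,0),px[0]+70,min(px[1]+70,400)),500): print(cv2.boundingRect(k),[np.round(v,1) for v in rect(m,k,8)])
cv2.imwrite("pics/F0c.png",im[:,100:560]); st()
E
```

```text
rel t33.2 [528.6 -59.1  38.6] open 0.450 gf 0.0 F [-0.8 -1.2  0.5]
[326 196]
(294, 170, 65, 54) [array([ 412. , -285.3]), np.float64(52.6), np.float64(44.7), np.float64(-85.0)]
 t35.6 [ 413. -285.  130.] open 1.003 gf 0.0 F [ 0.6 -0.1  0.1]
```

View pics/F0c.png

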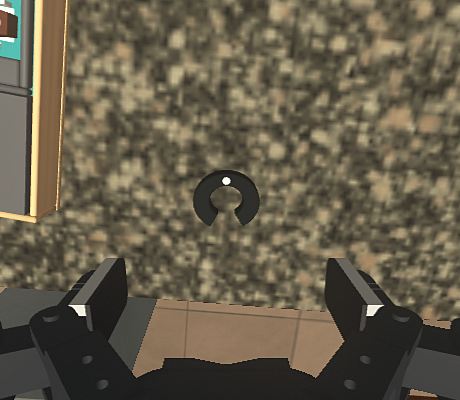

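F0 shows the small cutter at crop (226,198), opening downward. Its position (412.3, -285.2) is confirmed.

```bash
python3 - <<'E'
from meas import *
yaw=np.radians(5); c=np.array([412.3,-285.2])
bot.movel([*c,1],max_speed=120); st("at"); bot.grip(0.3,40); z0=st("grip")["tcp_pos"][2]
bot.movel([*c,120]); bot.dwell(.1); st("lift"); snap("F1")
p=np.array([455.7,58.8])
bot.move_ptp([*p,120],down(TY)); bot.movel([*p,z0+46]); bot.dwell(.1); st("pre"); snap("F2")
e=p-bot.get_state()["tcp_pos"][:2]
h=bot.movel([*(p+e),z0+29],max_speed=30,threshold=6); bot.dwell(.2); st(f"down {h} z0 {z0:.1f}"); m,im=snap("F3")
cv2.imwrite("pics/F3c.png",np.hstack([load("F2")[1][:,130:530],im[:,130:530]]))
E
```

```text
at t36.8 [ 412.8 -285.6    1.6] open 1.002 gf 0.0 F [-0.   0.2  0.1]
grip t37.2 [ 412.7 -285.5    2. ] open 0.596 gf 40.2 F [-1.2  1.2  7.1]
lift t38.3 [ 411.6 -284.6  118.9] open 0.600 gf 41.7 F [-0.1 -0.1 -1. ]
pre t43.5 [456.7  58.8  49. ] open 0.601 gf 41.7 F [ 0.1 -0.1  0.3]
down True z0 2.0 t44.2 [454.9  58.8  34.1] open 0.597 gf 42.1 F [0.2 0.3 5.6]
```

View pics/F3c.png

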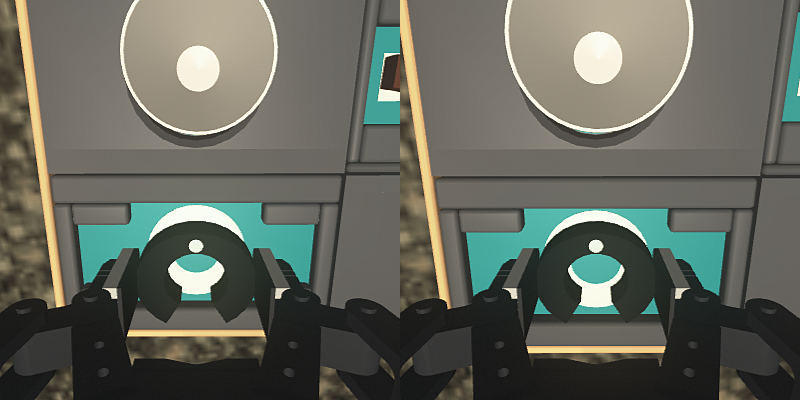

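F3 shows the cutter inside its pocket at floor height (TCP rise 32 mm). I'll release it, back off and inspect the whole tray.

```bash
python3 - <<'E'
from meas import *
s=bot.get_state()["tcp_pos"]
bot.grip(0.8); st("rel"); bot.movel([s[0],s[1],120]); bot.move_ptp([500,-10,260],down(TY)); bot.dwell(.3); m,im=snap("E1"); st()
cv2.imwrite("pics/E1c.png",cv2.resize(im[20:300,140:500],None,fx=2.14,fy=2.14,interpolation=cv2.INTER_CUBIC))
E
```

```text
rel t44.6 [454.2  58.8  33.7] open 0.798 gf 0.0 F [ 0.   0.1 -0.7]
 t50.7 [500. -10. 260.] open 0.801 gf 0.0 F [ 0.4 -1.1 -0.3]
```

View pics/E1c.png

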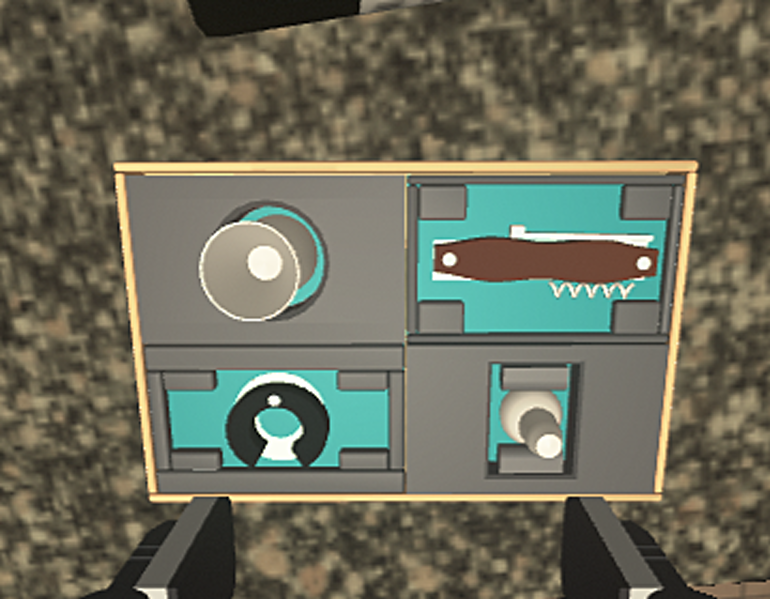

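E1 shows all four items in their own cutouts: jigger (250,270), corkscrew (545,260), cutter (277,425), stopper (535,420). One last numeric check before handing in.

```bash
python3 - <<'E'
from meas import *
m,im=load("E1"); hsv=cv2.cvtColor(im,cv2.COLOR_BGR2HSV)
bk=cv2.morphologyEx(cv2.inRange(im,(0,0,0),(58,58,58)),cv2.MORPH_OPEN,np.ones((5,5)))
for k in comps(bk,(240,190,300,245),300): print("cut",cv2.boundingRect(k),[np.round(v,1) for v in rect(m,k,39)])
br=cv2.inRange(hsv,(0,90,50),(12,255,200))
for k in comps(br,(330,110,460,170),300): print("cork",[np.round(v,1) for v in rect(m,k,46)])
i=np.array([140,20])
top=cast(m,np.array([546,446])/2.14+i,78)[0]; hd=cast(m,np.array([532,416])/2.14+i,30)[0]; print("stop",top.round(1),hd.round(1))
print("jig rim",cast(m,np.array([250,271])/2.14+i,92)[0].round(1), 98/2.14)
E
```

```text
cut (247, 199, 47, 38) [array([454. ,  58.6]), np.float64(53.1), np.float64(44.5), np.float64(84.4)]
cork [array([527.4, -85.3]), np.float64(108.7), np.float64(20.0), np.float64(83.2)]
stop [442.5 -76.   78. ] [441.6 -77.9  30. ]
jig rim [540.4  49.5  92. ] 45.794392523364486
```

```bash
python3 -c "
from bench import bot
print(bot.sign_off())"
```

```text
the job is handed in; nothing more can be done
None
```

I packed the jigger, steel stopper, corkscrew and small foil cutter into their own cutouts, all released, left the black stopper and salt shaker untouched, and handed the job in at about 51 s of 106 s; no verdict came back.

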